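# Quarter-turn the tea-ball dish to the tea bowl and hold it level

## Task

Take the shallow dish by the middle of its arched handle, lift it straight up off its trivet until it is clear of the tea bowl that stands beside it, and there above the trivet turn it about a quarter turn so that its beak points at the tea bowl, keeping it level all the time so that the loose tea ball stays in the middle of the dish. Then bring the dish towards the tea bowl until the tip of the beak is over the middle of the tea bowl's mouth, a few centimetres above the rim, and finish holding it there, still and level, with the ball resting in the middle. Do not shift the tea bowl, the jam jar on the other side, or anything else standing around.

Things in the scene. Friction and masses are not known exactly. Their poses are not given: they have to be found in the camera images.
- dish_grip (a point): Centre of the wooden grip bar (14 mm thick, 68 long, 13 high) on top of the dish's fixed arched steel handle; 95 mm above the dish's underside, right over its middle. Axes of the dish: x level to the beak, y along the bar (fingers close along x), z up. At the start the beak points roughly at the robot.
- dish_beak (a point): Tip of the pouring beak of the tea dish, a 30 mm wide trough on its rim: 108 mm out from the dish's middle along the dish's x, 22.5 mm above its underside (72.5 mm below the centre of the grip bar).
- dish_middle (a point): Where the centre of the tea ball lies when the ball rests in the middle of the dish: on the dish's vertical axis, 28 mm above its underside (67 mm below the grip-bar centre).
- tea_dish: The whole tea dish: shallow, white, round, 141 mm across, rim 22 mm high, about 0.3 kg, on a small foot. Its floor is a shallow cone (6 degrees), so tilting or jerking it makes the ball roll. Origin at the centre of its underside, x to the beak, y along the grip bar, z up.
- tea_ball: Perforated steel tea ball, 40 mm in diameter, about 60 g, loose in the middle of the dish; origin at its centre.
- trivet: Fixed round cork trivet, 148 mm across and 12 mm thick, with a small hanging tab on its far side (its x); the dish stands on it, its middle over the trivet's. Origin at the centre of its underside. Wall cabinets hang from about 0.52 m above the worktop, beginning 0.54 m in front of the robot.
- bowl_mouth (a point): Centre of the open mouth of the white handleless tea bowl, at rim height, 60 mm above the worktop; 88 mm across at the rim. It stands to the left or the right of the trivet, about 160 mm from centre to centre.
- tea_bowl: The tea bowl itself (loose, 0.18 kg, 88 mm across, 60 mm high); origin at the centre of its underside, z up.
- jam_jar: Closed jam jar, 69 mm across, 99 mm high, on the other side of the trivet from the tea bowl; leave it alone. Origin at the centre of its underside.
- tea_box: Tea carton, 72 x 135 x 78 mm, bystander behind. Origin at the centre of its underside.
- spice: Spice jar, 45 mm across, 106 mm high, bystander behind. Origin at the centre of its underside.
- lemon: Lemon, 71 x 53 x 51 mm, bystander behind. Origin at its underside.
- teaspoon: Teaspoon, 130 mm long, bystander behind. Origin at its underside.
Not all that is in view belongs to the job. Of the things that look like the tea_ball, the smallest one is meant.

How it is judged:
On the way, in this order (a step that is already met when the one before it is completed fails the run):
1. the dish is lifted straight up, at least 30 mm off the trivet and within 40 mm of its axis, ball in the middle (height (world z) of dish_grip above 0.137 m and horizontal distance between dish_grip and trivet below 0.04 m and distance between tea_ball and dish_middle below 0.01 m), for 0.2 s.
2. above the trivet (within 40 mm of its axis) the dish has been turned until its beak points at the tea bowl (the tea bowl's axis within 30 mm of the beak's line), ball in the middle (all of step 1 and x of bowl_mouth in the frame of dish_grip above 0.05 m and y of bowl_mouth in the frame of dish_grip between -0.03 and 0.03 m), for 0.2 s.
At the end, for the whole second after the job is handed in: Held in the fingers, touching neither bowl, jar nor trivet: beak tip within 20 mm of the bowl axis and 12 to 60 mm above its rim, dish within 95 mm of the trivet centre, level within 4 degrees, still; ball still, within 10 mm of the middle; bowl upright, bowl and jar within 15 mm of their places (horizontal distance between dish_beak and bowl_mouth below 0.02 m and z of dish_beak in the frame of bowl_mouth between 0.012 and 0.06 m and horizontal distance between dish_grip and trivet below 0.095 m and angle between dish_grip's own z axis and vertical below 0.07 rad and angle between tea_bowl's own z axis and vertical below 0.05 rad and distance between tea_ball and dish_middle below 0.01 m and linear speed of each of tea_dish, tea_ball below 0.02 m/s and contact force between tea_dish and the fingers above 1 N and contact force between tea_dish and tea_bowl below 0.2 N and contact force between tea_dish and jam_jar below 0.2 N and contact force between tea_dish and trivet below 0.2 N and distance of each of tea_bowl, jam_jar from where it was at the start of the episode below 0.015 m); the arm keeps its last pose, push and grip.
It fails at once if the tea ball rolls more than 22 mm from the middle of the dish (distance between tea_ball and dish_middle above 0.022 m).
It fails at once if the dish is tilted more than 9 degrees (angle between dish_grip's own z axis and vertical above 0.16 rad).
It fails at once if the tea bowl or the jam jar is shifted by more than 15 mm (distance of any of tea_bowl, jam_jar from where it was at the start of the episode above 0.015 m).
It fails at once if a bystander behind is shifted by more than 20 mm (distance of any of tea_box, spice, lemon, teaspoon from where it was at the start of the episode above 0.02 m).
It also fails if it takes over 51 s, if anything falls off the work surface, if the arm or the gripper's body presses on something with over 40 N, if the wrist force passes 120 N, or if a joint passes its speed limit or range.

## Robot

A 6-joint arm with a two-finger parallel gripper is mounted at the origin on a cart in front of the work surface, level with it; the furniture and walls round the work are solid. World frame = base frame: x ahead of the robot, y to its left, z up, the work surface at z = 0. Lengths are in m, angles in rad, forces in N, time in s.
With the tool pointing down it reaches from about 0.25 to 0.775 m from the base axis. Payload 4 kg.
Tool frame: the origin (TCP) lies at the very end of the fingers, on their centre line; the grasp point (between the pads) lies 19 mm behind it (robot.pinch_z is the distance from the TCP to the grasp point, in m); z points along the fingers, y is the line along which they close (so a half turn about z gives the same grasp; the last joint's range is limited). The gripper opens to 94 mm and grips with 3 to 60 N. Pads are 16 mm wide; open, the fingers measure 119 mm over their backs; the gripper's body (75 mm by 177 mm) begins 78 mm behind the grasp point.
Start: joints at [1.017, 0.087, 1.371, -0, 1.684, -0.103], TCP at [0.24, 0.495, 0.206] pointing down, gripper open.
Joint ranges: [-3.1, 3.1], [-0.76, 2.03], [0.27, 2.55], [-1.08, 4.22], [0.17, 2.65], [-2.57, 2.57]. Speed limits (rad/s): [2.79, 2.79, 3.14, 3.14, 3.14, 3.14].

## Interface

Orientations are given as [roll, pitch, yaw] about the fixed x, y, z axes, in that order (R = Rz(yaw) Ry(pitch) Rx(roll)).
In Python, from bench import robot gives the robot as it stands.
- The arm moves only by the tool arm_command, never from a script. Its argument "targets" is one flat list of numbers, 7 for each row, row after row: the turn, a rotation vector about the tool's x, y, z in degrees, then the shift along the tool's x, y, z in mm, then the closure, from -1 (fully open) to 1 (shut). In form: [ax, ay, az, x, y, z, hand, ax, ay, az, x, y, z, hand, ...]. A call has 1 to 20 rows; each row is the pose to reach, as a shift and turn from the pose commanded when the call began, along the tool's axes at that moment; what a row does not reach only later rows make up. A row lasts 1/10 s, in which the tool goes at most 50 mm and 8.59 degrees, less where a joint would pass 70% of its speed; a pose out of reach is approached as far as the arm can. A call with a gripper value outside its range is refused whole. The fingers move at their own pace and stop on an object; the grip force is fixed at half the most. Time passes only in rows, so rows that repeat a pose let the fingers close. It gives the time, the measured TCP pose, the force, the opening and the grip force at its end, in the units of the state.
- robot.get_obs(): the state, without advancing time (a new reading comes with each control period).
- robot.snapshot(name): name is "scene" or "top"; returns a dict with "color" (384x512x3 uint8, red, green, blue), "range_z" (384x512 float32, m along the optical axis (not along the pixel's ray), 0 where there is no reading), "fx", "fy", "cx", "cy" (pixels), "T" (4x4, takes a point from camera to world coordinates). Camera axes: x right, y down, z forward; pixel columns grow to the right and rows downward; lengths in m; the calibration is good to about 2 mm. A picture is of the moment at which its call begins.
- robot.close_job(): hands the job in; it is judged then, once.
The state is a dict: "time": time; "joint_positions": joint angles; "qvel": joint speeds; "joint_torque": joint torques, N m; "tool_pos": TCP position; "ee_rot": TCP orientation; "wrist_force": force on the tool from outside, world axes, zero at the start; "wrist_torque": the same for the moment, N m; "width": finger opening in m; "finger_force": force on a finger pad.
Only numpy, scipy, OpenCV 4.12 (cv2) and the standard library are available. Lean on these libraries where they do the work, as an engineer would, in place of code of your own. Each camera call takes 0.05 s, during which the arm holds its last target. There are 200 camera calls.

## Working session

There is one attempt and no reset: what is moved stays moved. The work goes in short steps, Python scripts to look and compute and a tool call to move; the robot and the scene stay as the last step left them, time stands still between calls to the robot, and variables do not carry over. Pictures are saved under pics/ and viewed, at most 10 in all, crops included, and the job is handed in when it is done.

Besides the shell and the picture viewer there is one more tool, called after "Request:" as a command line: name --argument value ..., lists and objects as JSON in quotes. arm_command: Moves the arm, as the interface text tells. Its arguments: {"type":"object","properties":{"targets":{"type":"array"}},"required":["targets"]}

```bash
mkdir -p pics
cat > h.py <<'E'
import numpy as np, cv2
from bench import robot
def snap(n,save):
    s=robot.snapshot(n); np.savez('pics/'+save+'.npz',**{k:np.array(v) for k,v in s.items()})
    cv2.imwrite('pics/'+save+'.png',cv2.cvtColor(s['color'],cv2.COLOR_RGB2BGR)); return s
def cloud(s):
    z=s['range_z']; v,u=np.mgrid[:z.shape[0],:z.shape[1]]
    P=np.stack([(u-s['cx'])/s['fx']*z,(v-s['cy'])/s['fy']*z,z,np.ones_like(z)],-1)@np.array(s['T']).T
    P[z==0]=np.nan
    return P[...,:3]
E
python3 - <<'E'
from h import *
o=robot.get_obs(); print(o, robot.pinch_z)
s=snap('top','t0'); print(s['T']); snap('scene','s0')
E
```

```text
{'time': 0.0, 'joint_positions': array([ 1.01692063e+00,  8.79576436e-02,  1.37224107e+00,  9.38276615e-06,
        1.68363904e+00, -1.03120230e-01]), 'qvel': array([ 0.00019648, -0.00065533, -0.00052309,  0.00070984,  0.0002926 ,
       -0.00140638]), 'joint_torque': array([ 7.15681545e-04, -3.40180314e+01, -3.02427542e+01,  7.19314115e-02,
        3.30883171e-02, -1.92303301e-04]), 'tool_pos': array([0.23931975, 0.49458006, 0.20430946]), 'ee_rot': array([-3.13936043e+00, -2.40381559e-04,  2.69083797e+00]), 'wrist_force': array([-0.5642143 , -0.03692794, -0.10888608]), 'wrist_torque': array([-0.02215199,  0.00816492,  0.03206368]), 'finger_force': 0.0, 'width': 0.0941078563832679} 0.0188
[[ 2.47678143e-03 -9.83998339e-01  1.78160416e-01  3.05632711e-01]
 [-9.99935939e-01 -4.69277812e-04  1.13092135e-02  1.34318833e-02]
 [-1.10446406e-02 -1.78177013e-01 -9.83936465e-01  1.29783187e+00]
 [ 0.00000000e+00  0.00000000e+00  0.00000000e+00  1.00000000e+00]]
```

View pics/t0.png

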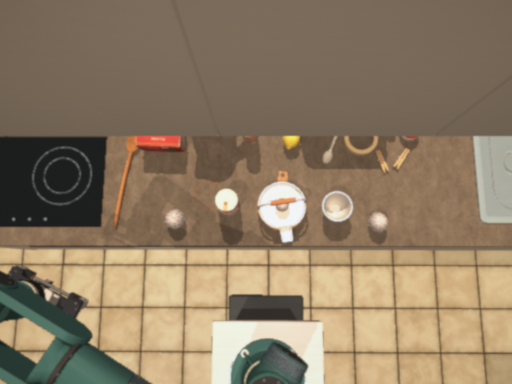

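View pics/s0.png

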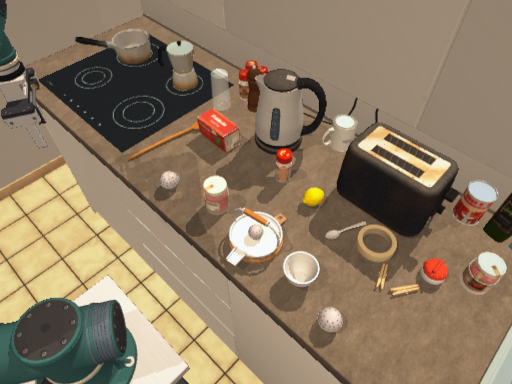

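The top view shows the dish at about (282,205), with its beak at (287,236) towards the robot. The bowl is at (337,206), to the robot's right, the jar at (227,200), and the trivet tab at (283,177). I'll enlarge and measure.

Run:
```python
from h import *
for n,(x0,y0,w,h) in dict(t0=(200,160,170,100),s0=(190,170,150,130)).items():
    im=cv2.imread(f'pics/{n}.png')[y0:y0+h,x0:x0+w]
    f=4.6
    cv2.imwrite(f'pics/{n}c.png',cv2.resize(im,None,fx=f,fy=f,interpolation=cv2.INTER_CUBIC))
for n in('t0','s0'):
    s=dict(np.load(f'pics/{n}.npz')); P=cloud(s); C=s['color'].astype(int)
    x,y,z=P[...,0],P[...,1],P[...,2]
    reg=(x>.3)&(x<.62)&(abs(y)<.3)
    def st(name,m):
        q=P[m&reg]
        if len(q)<3: print(n,name,len(q));return
        print(n,name,len(q),'med',np.median(q,0).round(4),'min',q.min(0).round(4),'max',q.max(0).round(4))
        return q
    st('table',(z<.006)&(z>-.01))
    st('high',(z>.085)&(z<.13))
    brown=(C[...,0]-C[...,2]>60)&(z>.09)&(z<.13)&(abs(y+.02)<.1)
    q=st('bar',brown)
    if q is not None:
        c,sz,a=cv2.minAreaRect((q[:,:2]*1000).astype(np.float32)); print(c,sz,a)
        u=np.linalg.svd(q[:,:2]-q[:,:2].mean(0))[2][0]; print('dir',u)
    bowl=(z>.052)&(z<.064)&(y<-.1)&(y>-.3)
    q=st('bowl rim',bowl)
    if q is not None: print(cv2.minEnclosingCircle((q[:,:2]*1000).astype(np.float32)))
    q=st('jar',(z>.092)&(z<.105)&(y>.06))
    if q is not None: print(cv2.minEnclosingCircle((q[:,:2]*1000).astype(np.float32)))
    white=(C.min(-1)>150)&(z>.028)&(z<.04)&(y>-.11)&(y<.06)
    q=st('dish',white)
    if q is not None: print(cv2.minEnclosingCircle((q[:,:2]*1000).astype(np.float32)))
```

```text
t0 table 12899 med [ 0.4934  0.0343 -0.0007] min [ 0.3646 -0.3    -0.01  ] max [0.62   0.2999 0.006 ]
t0 high 588 med [0.4856 0.1047 0.0984] min [ 0.4582 -0.1051  0.0856] max [0.5197 0.1494 0.1177]
t0 bar 117 med [ 0.4829 -0.0418  0.1129] min [ 0.4742 -0.0753  0.104 ] max [ 0.4918 -0.0087  0.1177]
(483.58599853515625, -41.64982986450195) (13.54688549041748, 67.94268035888672) 8.586743354797363
dir [ 0.14848989 -0.98891393]
t0 bowl rim 163 med [ 0.4826 -0.208   0.0582] min [ 0.4357 -0.2438  0.052 ] max [ 0.5207 -0.1116  0.0631]
((480.0077819824219, -177.20901489257812), 66.74686431884766)
t0 jar 392 med [0.4893 0.117  0.0975] min [0.4593 0.0863 0.0921] max [0.5197 0.1458 0.1039]
((489.6842956542969, 116.7290267944336), 31.72460174560547)
t0 dish 465 med [ 0.4473 -0.0507  0.0321] min [ 0.3772 -0.11    0.028 ] max [0.5527 0.0252 0.0397]
((465.97283935546875, -47.24315643310547), 88.99723815917969)
s0 table 13024 med [ 0.4606 -0.0869 -0.0014] min [ 0.3618 -0.3    -0.01  ] max [0.62   0.2998 0.006 ]
s0 high 621 med [0.4821 0.0934 0.0976] min [ 0.4559 -0.1097  0.0856] max [0.519  0.143  0.1156]
s0 bar 144 med [ 0.4802 -0.0467  0.1114] min [ 0.4711 -0.0778  0.1033] max [ 0.4919 -0.01    0.1156]
(481.41265869140625, -44.22208786010742) (15.343131065368652, 67.32707977294922) 6.771612644195557
dir [ 0.12967434 -0.99155664]
s0 bowl rim 249 med [ 0.4837 -0.1996  0.0578] min [ 0.4324 -0.246   0.052 ] max [ 0.5202 -0.1126  0.0633]
((478.0136413574219, -178.82774353027344), 67.42637634277344)
s0 jar 350 med [0.4866 0.112  0.0965] min [0.4559 0.0812 0.092 ] max [0.519  0.143  0.1009]
((487.5304870605469, 113.16219329833984), 32.229454040527344)
s0 dish 404 med [ 0.4205 -0.0524  0.0328] min [ 0.3743 -0.1099  0.028 ] max [0.5526 0.0257 0.0399]
((463.52667236328125, -48.481971740722656), 89.35674285888672)
```

View pics/t0c.png

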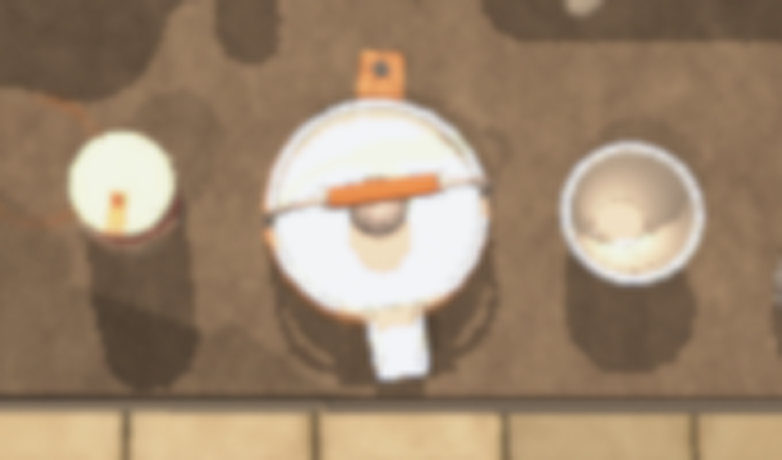

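View pics/s0c.png

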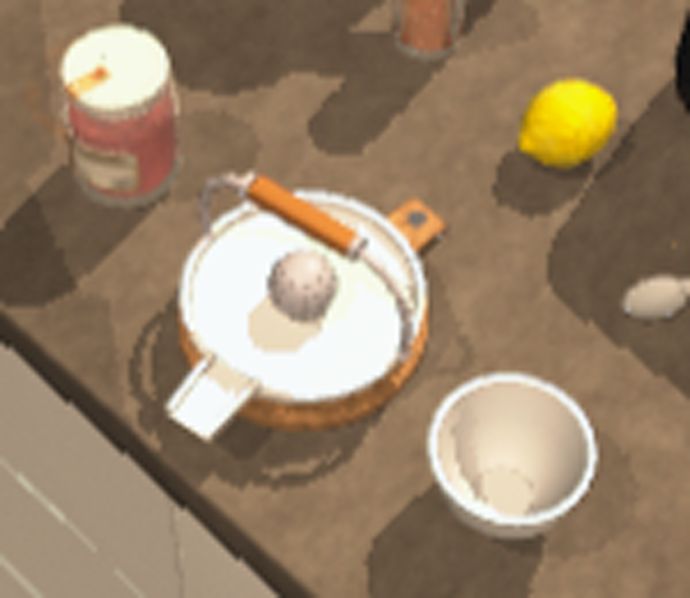

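Measurements agree with the given sizes. The grip is at about (0.4825,-0.043,0.107) with its beak at yaw -172°. The bowl is at (0.4775,-0.201), 158 mm away. I'll move above the grip.

Request:
arm_command --targets '[0, 0, 3.5, -28, -24, 0, -1, 0, 0, 7, -57, -47, 0, -1, 0, 0, 10.5, -85, -71, 0, -1, 0, 0, 14, -113, -95, 0, -1, 0, 0, 17.5, -141, -118, 0, -1, 0, 0, 21, -170, -142, 0, -1, 0, 0, 24.5, -198, -166, 0, -1, 0, 0, 28, -226, -189, 0, -1, 0, 0, 31.5, -254, -213, 0, -1, 0, 0, 35, -283, -237, 0, -1, 0, 0, 38.5, -311, -260, 0, -1, 0, 0, 42, -339, -284, 0, -1, 0, 0, 45.5, -367, -308, 0, -1, 0, 0, 49, -396, -331, 0, -1, 0, 0, 52.5, -424, -355, 0, -1, 0, 0, 55, -440, -370, 0, -1, 0, 0, 56, -452, -379, 0, -1, 0, 0, 56, -452, -379, 0, -1, 0, 0, 56, -452, -379, 0, -1]'

```text
time: 2.0
tool_pos: [0.4811, -0.0424, 0.2052]
ee_rot: [-3.141, -0.001, 1.714]
wrist_force: [0.5, 0.9, 0.2]
width: 0.0937
finger_force: 0.0
```

Run:
```python
from h import *
o=robot.get_obs(); print(o['time'],o['tool_pos'],o['ee_rot'],np.degrees(o['ee_rot'][2]),o['joint_positions'])
s=snap('scene','s1')
im=cv2.imread('pics/s1.png')[130:310,150:350]
cv2.imwrite('pics/s1c.png',cv2.resize(im,None,fx=3.3,fy=3.3,interpolation=cv2.INTER_CUBIC))
for n in('t0','s0'):
    s=dict(np.load(f'pics/{n}.npz')); P=cloud(s); x,y,z=np.moveaxis(P,-1,0)
    q=P[(z>.05)&(z<.066)&(x<.53)&(x>.42)&(y<-.15)&(y>-.26)][:,:2]
    print(n,cv2.minEnclosingCircle((q*1000).astype(np.float32)))
```

```text
2.0 [ 0.48108807 -0.04236048  0.20517626] [-3.14090593e+00 -1.05564889e-03  1.71424959e+00] 98.21926645865591 [-2.05844743e-01 -6.22184935e-02  1.52241629e+00  7.61617895e-04
  1.68240136e+00 -3.49213924e-01]
t0 ((477.19097900390625, -200.25799560546875), 43.93919372558594)
s0 ((476.3550109863281, -203.556396484375), 44.069007873535156)
```

View pics/s1c.png

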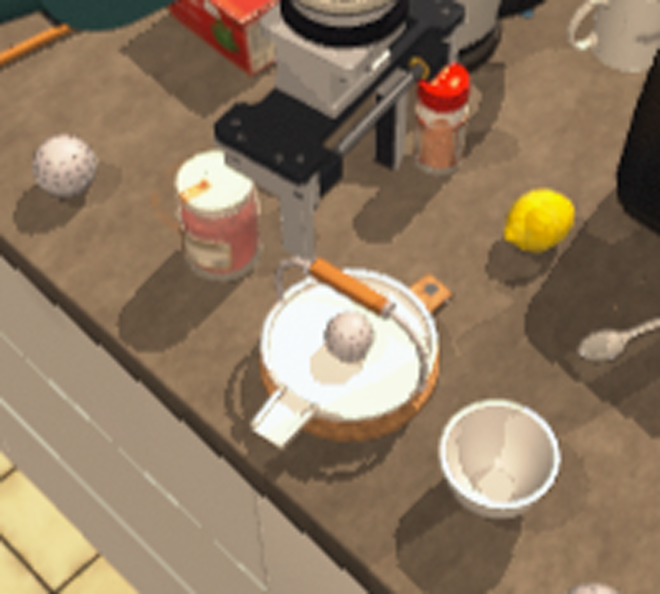

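The picture shows the gripper straight above the bar and aligned with it; the bar centre is at (348,287) in the crop. I'll descend now.

Request:
arm_command --targets '[0, 0, 0, 0, 1, 10, -1, 0, 0, 0, 0, 1, 25, -1, 0, 0, 0, 0, 1, 40, -1, 0, 0, 0, 0, 1, 55, -1, 0, 0, 0, 0, 1, 70, -1, 0, 0, 0, 0, 1, 82, -1, 0, 0, 0, 0, 1, 94, -1, 0, 0, 0, 0, 1, 104, -1, 0, 0, 0, 0, 1, 112, -1, 0, 0, 0, 0, 1, 117, -1, 0, 0, 0, 0, 1, 117, -1, 0, 0, 0, 0, 1, 117, -1]'

```text
time: 3.25
tool_pos: [0.4827, -0.0429, 0.0888]
ee_rot: [3.141, 0.0, 1.713]
wrist_force: [0.1, -0.6, -0.6]
width: 0.0939
finger_force: 0.0
```

Request:
arm_command --targets '[0, 0, 0, 0, 0, 0, -0.5, 0, 0, 0, 0, 0, 0, 0, 0, 0, 0, 0, 0, 0, 0.3, 0, 0, 0, 0, 0, 0, 0.5, 0, 0, 0, 0, 0, 0, 0.6, 0, 0, 0, 0, 0, 0, 0.6, 0, 0, 0, 0, 0, 0, 0.63, 0, 0, 0, 0, 0, 0, 0.66, 0, 0, 0, 0, 0, 0, 0.69, 0, 0, 0, 0, 0, 0, 0.72, 0, 0, 0, 0, 0, 0, 0.75, 0, 0, 0, 0, 0, 0, 0.8, 0, 0, 0, 0, 0, 0, 0.9, 0, 0, 0, 0, 0, 0, 1, 0, 0, 0, 0, 0, 0, 1, 0, 0, 0, 0, 0, 0, 1, 0, 0, 0, 0, 0, 0, 1]'

```text
time: 4.95
tool_pos: [0.4826, -0.0429, 0.0886]
ee_rot: [3.141, 0.0, 1.713]
wrist_force: [1.9, 0.3, -0.1]
width: 0.0141
finger_force: 30.0
```

Run:
```python
from h import *
o=robot.get_obs(); print(o)
s=snap('scene','s2')
im=cv2.imread('pics/s2.png')[170:310,180:340]
cv2.imwrite('pics/s2c.png',cv2.resize(im,None,fx=4,fy=4,interpolation=cv2.INTER_CUBIC))
```

```text
{'time': 4.95, 'joint_positions': array([-2.05797700e-01, -5.23336083e-03,  1.70131183e+00,  1.81641531e-04,
        1.44494550e+00, -3.48441165e-01]), 'qvel': array([-1.93934423e-04,  1.04763367e-03, -1.56253130e-03,  1.26678816e-03,
       -9.80089218e-05, -2.35997830e-03]), 'joint_torque': array([-1.77777358e-01, -2.84534204e+01, -2.79341447e+01, -1.33903488e-01,
        6.43998943e-01,  1.86473444e-03]), 'tool_pos': array([ 0.48257543, -0.04285448,  0.08859581]), 'ee_rot': array([3.14099662e+00, 2.47779878e-05, 1.71341704e+00]), 'wrist_force': array([ 1.93878702,  0.31325506, -0.10353426]), 'wrist_torque': array([-0.02725875, -0.36975386,  0.07497063]), 'finger_force': 29.999937415122986, 'width': 0.014062370191328735}
```

View pics/s2c.png

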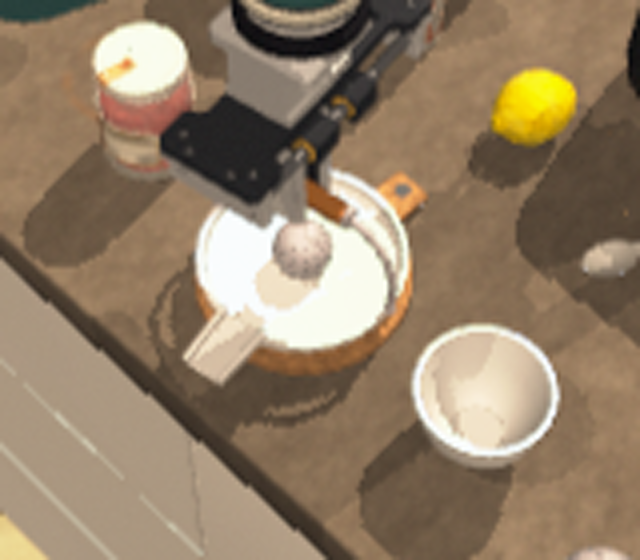

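Gripped at 14.1 mm, with the ball centred at (302,248) in the crop. Smooth lift of 67 mm next.

Request:
arm_command --targets '[0, 0, 0, 0, 0, -0.5, 1, 0, 0, 0, 0, 0, -1.5, 1, 0, 0, 0, 0, 0, -3, 1, 0, 0, 0, 0, 0, -5, 1, 0, 0, 0, 0, 0, -8, 1, 0, 0, 0, 0, 0, -12, 1, 0, 0, 0, 0, 0, -17, 1, 0, 0, 0, 0, 0, -22, 1, 0, 0, 0, 0, 0, -28, 1, 0, 0, 0, 0, 0, -34, 1, 0, 0, 0, 0, 0, -40, 1, 0, 0, 0, 0, 0, -46, 1, 0, 0, 0, 0, 0, -51, 1, 0, 0, 0, 0, 0, -56, 1, 0, 0, 0, 0, 0, -60, 1, 0, 0, 0, 0, 0, -63, 1, 0, 0, 0, 0, 0, -65, 1, 0, 0, 0, 0, 0, -66.5, 1, 0, 0, 0, 0, 0, -67, 1, 0, 0, 0, 0, 0, -67, 1]'

```text
time: 7.0
tool_pos: [0.4823, -0.0428, 0.1554]
ee_rot: [-3.141, -0.0, 1.713]
wrist_force: [0.4, -0.6, -2.3]
width: 0.0139
finger_force: 30.0
```

Request:
arm_command --targets '[0, 0, 0, 0, 0, 0, 1, 0, 0, 0, 0, 0, 0, 1, 0, 0, 0, 0, 0, 0, 1, 0, 0, 0, 0, 0, 0, 1, 0, 0, 0, 0, 0, 0, 1]'

```text
time: 7.5
tool_pos: [0.4823, -0.0428, 0.1555]
ee_rot: [3.142, -0.0, 1.713]
wrist_force: [-0.6, 0.1, -3.7]
width: 0.0133
finger_force: 30.0
```

Run:
```python
from h import *
o=robot.get_obs(); print(o['wrist_force'],o['wrist_torque'],o['joint_positions'])
s=snap('scene','s3')
im=cv2.imread('pics/s3.png')[150:310,180:340]
cv2.imwrite('pics/s3c.png',cv2.resize(im,None,fx=3.7,fy=3.7,interpolation=cv2.INTER_CUBIC))
```

```text
[-0.5699969   0.11708072 -3.68001753] [-0.04201508  0.06359497 -0.00657325] [-2.05825301e-01 -4.45165619e-02  1.60405035e+00  1.19782094e-04
  1.58205073e+00 -3.48415243e-01]
```

View pics/s3c.png

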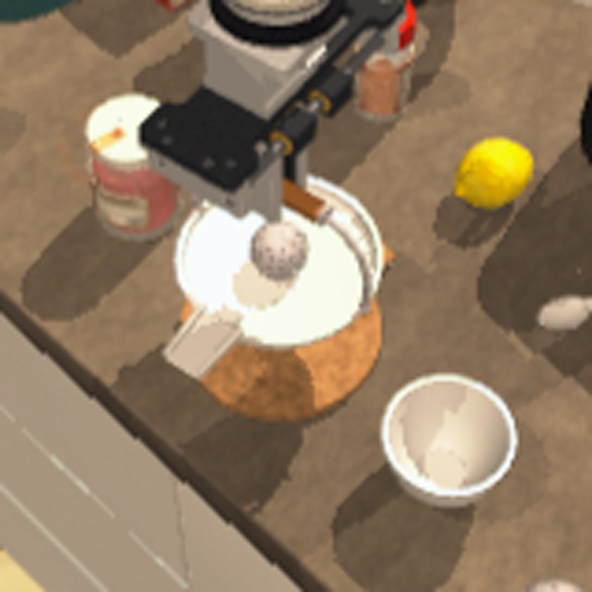

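Lifted cleanly and level, with the ball centred at (279,250) in the crop. The dish now needs about -80° about tool z, in two gentle halves.

Request:
arm_command --targets '[0, 0, -0.3, 0, 0, 0, 1, 0, 0, -1, 0, 0, 0, 1, 0, 0, -2, 0, 0, 0, 1, 0, 0, -3.5, 0, 0, 0, 1, 0, 0, -5.5, 0, 0, 0, 1, 0, 0, -8, 0, 0, 0, 1, 0, 0, -10.5, 0, 0, 0, 1, 0, 0, -13, 0, 0, 0, 1, 0, 0, -16, 0, 0, 0, 1, 0, 0, -19, 0, 0, 0, 1, 0, 0, -22, 0, 0, 0, 1, 0, 0, -25, 0, 0, 0, 1, 0, 0, -28, 0, 0, 0, 1, 0, 0, -31, 0, 0, 0, 1, 0, 0, -33.5, 0, 0, 0, 1, 0, 0, -35.5, 0, 0, 0, 1, 0, 0, -37.5, 0, 0, 0, 1, 0, 0, -39, 0, 0, 0, 1, 0, 0, -39.7, 0, 0, 0, 1, 0, 0, -40, 0, 0, 0, 1]'

```text
time: 9.55
tool_pos: [0.4824, -0.0428, 0.1555]
ee_rot: [3.142, -0.0, 2.412]
wrist_force: [-0.4, 1.4, -2.7]
width: 0.0139
finger_force: 30.0
```

Request:
arm_command --targets '[0, 0, -0.3, 0, 0, 0, 1, 0, 0, -1, 0, 0, 0, 1, 0, 0, -2, 0, 0, 0, 1, 0, 0, -3.5, 0, 0, 0, 1, 0, 0, -5.5, 0, 0, 0, 1, 0, 0, -8, 0, 0, 0, 1, 0, 0, -10.5, 0, 0, 0, 1, 0, 0, -13, 0, 0, 0, 1, 0, 0, -16, 0, 0, 0, 1, 0, 0, -19, 0, 0, 0, 1, 0, 0, -22, 0, 0, 0, 1, 0, 0, -25, 0, 0, 0, 1, 0, 0, -28, 0, 0, 0, 1, 0, 0, -31, 0, 0, 0, 1, 0, 0, -33.5, 0, 0, 0, 1, 0, 0, -35.5, 0, 0, 0, 1, 0, 0, -37.5, 0, 0, 0, 1, 0, 0, -39, 0, 0, 0, 1, 0, 0, -39.6, 0, 0, 0, 1, 0, 0, -39.8, 0, 0, 0, 1]'

```text
time: 11.55
tool_pos: [0.4823, -0.0429, 0.1555]
ee_rot: [3.142, 0.0, 3.107]
wrist_force: [-0.2, 0.2, -3.9]
width: 0.0138
finger_force: 30.0
```

Request:
arm_command --targets '[0, 0, 0, 0, 0, 0, 1, 0, 0, 0, 0, 0, 0, 1, 0, 0, 0, 0, 0, 0, 1, 0, 0, 0, 0, 0, 0, 1, 0, 0, 0, 0, 0, 0, 1]'

```text
time: 12.05
tool_pos: [0.4824, -0.0428, 0.1555]
ee_rot: [3.141, 0.0, 3.106]
wrist_force: [0.1, 0.0, -2.4]
width: 0.0137
finger_force: 30.0
```

Run:
```python
from h import *
s=snap('scene','s4'); t=snap('top','t4')
a=cv2.imread('pics/s4.png')[170:310,190:340]; b=cv2.imread('pics/t4.png')[160:260,220:370]
cv2.imwrite('pics/s4c.png',cv2.resize(np.vstack([a,b]),None,fx=2.5,fy=2.5,interpolation=cv2.INTER_CUBIC))
for n,s in(('s',s),('t',t)):
    P=cloud(s);C=s['color'].astype(int);x,y,z=np.moveaxis(P,-1,0)
    m=(C.min(-1)>120)&(z>.092)&(z<.115)&(y<-.12)&(y>-.19)&(abs(x-.48)<.06)
    q=P[m]; print(n,len(q),q.min(0),q.max(0)); e=q[q[:,1]<q[:,1].min()+.02]; print('beak end x range',e[:,0].min(),e[:,0].max(),'z',np.median(e[:,2]))
    q=P[(z>.05)&(z<.066)&(x<.53)&(x>.42)&(y<-.15)&(y>-.26)][:,:2]
    print(n,cv2.minEnclosingCircle((q*1000).astype(np.float32)))
```

```text
s 166 [ 0.4591097  -0.15253976  0.09641695] [ 0.4928292  -0.12022471  0.10831395]
beak end x range 0.46025261014273705 0.4922993497231894 z 0.1002043555881642
s ((475.40704345703125, -202.63143920898438), 44.079681396484375)
t 6 [ 0.46387088 -0.14805933  0.09786507] [ 0.46828726 -0.1420692   0.10990055]
beak end x range 0.4638708757199166 0.4682872611102229 z 0.1024678228673197
t ((476.8872985839844, -201.06393432617188), 44.15089416503906)
```

View pics/s4c.png

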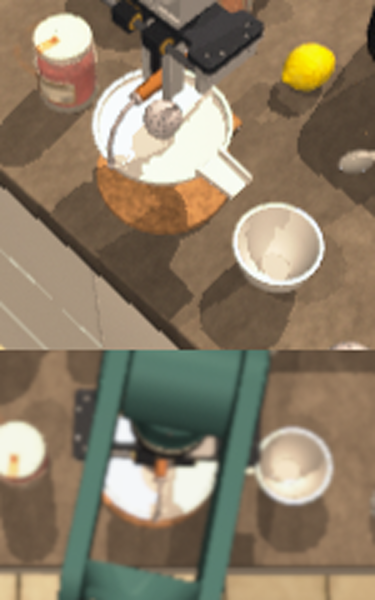

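The beak points at the bowl with its tip at about (0.476,-0.152,0.101), and the ball is centred at (163,118) in the picture. The bowl hasn't moved. It remains to go 51 mm along -y, slowly.

Request:
arm_command --targets '[0, 0, 0, 0, -0.1, 0, 1, 0, 0, 0, 0, -0.3, 0, 1, 0, 0, 0, 0, -0.7, 0, 1, 0, 0, 0, 0, -1.2, 0, 1, 0, 0, 0, 0, -1.9, 0, 1, 0, 0, 0, 0, -2.7, 0, 1, 0, 0, 0, 0, -3.6, 0, 1, 0, 0, 0, 0, -4.7, 0, 1, 0, 0, 0, 0, -5.9, 0, 1, 0, 0, 0, 0, -7.2, 0, 1, 0, 0, 0, 0, -8.6, 0, 1, 0, 0, 0, 0, -10.1, 0, 1, 0, 0, 0, 0, -11.7, 0, 1, 0, 0, 0, 0, -13.4, 0, 1, 0, 0, 0, 0, -15.2, 0, 1, 0, 0, 0, 0, -17, 0, 1, 0, 0, 0, 0, -18.9, 0, 1, 0, 0, 0, 0, -20.8, 0, 1, 0, 0, 0, 0, -22.7, 0, 1, 0, 0, 0, 0, -24.6, 0, 1]'

```text
time: 14.15
tool_pos: [0.4815, -0.0676, 0.1555]
ee_rot: [3.141, 0.0, 3.106]
wrist_force: [-0.4, 0.6, -2.7]
width: 0.0137
finger_force: 30.0
```

Request:
arm_command --targets '[0, 0, 0, 0, -1.9, 0, 1, 0, 0, 0, 0, -3.8, 0, 1, 0, 0, 0, 0, -5.7, 0, 1, 0, 0, 0, 0, -7.6, 0, 1, 0, 0, 0, 0, -9.4, 0, 1, 0, 0, 0, 0, -11.2, 0, 1, 0, 0, 0, 0, -12.9, 0, 1, 0, 0, 0, 0, -14.6, 0, 1, 0, 0, 0, 0, -16.2, 0, 1, 0, 0, 0, 0, -17.7, 0, 1, 0, 0, 0, 0, -19.1, 0, 1, 0, 0, 0, 0, -20.4, 0, 1, 0, 0, 0, 0, -21.6, 0, 1, 0, 0, 0, 0, -22.7, 0, 1, 0, 0, 0, 0, -23.7, 0, 1, 0, 0, 0, 0, -24.6, 0, 1, 0, 0, 0, 0, -25.3, 0, 1, 0, 0, 0, 0, -25.9, 0, 1, 0, 0, 0, 0, -26.3, 0, 1, 0, 0, 0, 0, -26.5, 0, 1]'

```text
time: 16.15
tool_pos: [0.4805, -0.0939, 0.1555]
ee_rot: [3.142, 0.0, 3.106]
wrist_force: [0.3, -0.3, -3.5]
width: 0.0137
finger_force: 30.0
```

Request:
arm_command --targets '[0, 0, 0, 0, 0, 0, 1, 0, 0, 0, 0, 0, 0, 1, 0, 0, 0, 0, 0, 0, 1, 0, 0, 0, 0, 0, 0, 1, 0, 0, 0, 0, 0, 0, 1, 0, 0, 0, 0, 0, 0, 1, 0, 0, 0, 0, 0, 0, 1, 0, 0, 0, 0, 0, 0, 1, 0, 0, 0, 0, 0, 0, 1, 0, 0, 0, 0, 0, 0, 1]'

```text
time: 17.15
tool_pos: [0.4805, -0.0939, 0.1555]
ee_rot: [3.142, 0.0, 3.106]
wrist_force: [-0.3, 0.2, -2.5]
width: 0.0138
finger_force: 30.0
```

Run:
```python
from h import *
s=snap('scene','s5')
a=cv2.imread('pics/s5.png')[170:310,190:350]
cv2.imwrite('pics/s5c.png',cv2.resize(a,None,fx=4,fy=4,interpolation=cv2.INTER_CUBIC))
P=cloud(s);C=s['color'].astype(int);x,y,z=np.moveaxis(P,-1,0)
q=P[(C.min(-1)>120)&(z>.092)&(z<.115)&(y<-.17)&(y>-.25)&(abs(x-.48)<.06)]
e=q[q[:,1]<q[:,1].min()+.02]; print('tip y',q[:,1].min(),'x',e[:,0].min(),e[:,0].max(),'z',np.median(e[:,2]))
```

```text
tip y -0.20337778701860373 x 0.4589718819706864 0.4895080934737397 z 0.10020759498442366
```

View pics/s5c.png

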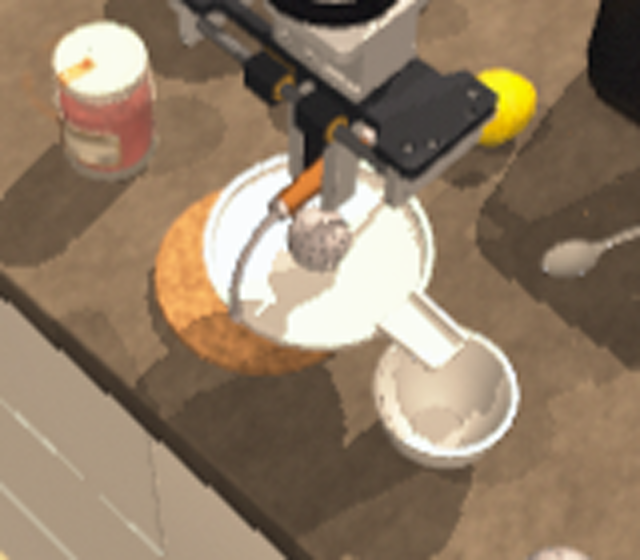

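The beak tip is at (0.475,-0.203,0.100), within 2 mm of the bowl axis and about 40 mm above the rim. The ball rests in the middle at (320,240) and everything is still.

```bash
python3 -c "
from bench import robot
print(robot.close_job())"
```

```text
the job is handed in; nothing more can be done
None
```

I handed the job in at about 17 s: the dish is held level and still, its beak tip about 2 mm from the tea bowl's axis and 40 mm above the rim, with the ball in the middle; no verdict was returned.

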